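# Centre the egg cup on its stand

### The arm

A 7-joint arm with a two-finger parallel gripper is mounted at the origin on a cart in front of the work surface, level with it; the furniture and walls round the work are solid. World frame = base frame: x ahead of the robot, y to its left, z up, the work surface at z = 0. Lengths are in m, angles in rad, forces in N, time in s.
With the tool pointing down it reaches from about 0.425 to 0.825 m from the base axis. Payload 3.6 kg.
Tool frame: the origin (TCP) lies where the fingers leave the gripper's body, on its centre line; the fingertips stand 73 mm ahead of it and the grasp point (between the pads) lies 54 mm ahead of it; z points along the fingers, y is the line along which they close (so a half turn about z gives the same grasp; the last joint's range is limited). The gripper opens to 85 mm and grips with 20 to 120 N. Pads are 22 mm wide; open, the fingers measure 114 mm over their backs; the gripper's body (76 mm by 85 mm) begins 54 mm behind the grasp point. The pads swing forward as they close: fully open they stand 13 mm farther back than shut.
Start: joints at [-1.258, 0.615, -0.013, 1.423, 0.008, 1.103, -0.04], TCP at [0.217, 0.613, 0.304] pointing down, gripper open.
Joint ranges: [-3.12, 3.12], [-0.3, 2.06], [-1.34, 1.32], [0.26, 2.42], [-1.36, 4.5], [0.01, 1.98], [-2.84, 2.84]. Speed limits (rad/s): [2.79, 2.79, 3.14, 3.14, 3.14, 3.14, 3.14].

### API

Orientations are given as a unit quaternion [x, y, z, w].
In Python, from station import arm, snapshot, camera_info, ticket gives the robot as it stands. Calls block until the motion is done:
- arm.movep(position, orientation): joint-space move of the TCP to a pose.
- arm.line_to(position, velocity=0.15, ori=None): straight line of the TCP; ori=None keeps the orientation; velocity is the mean speed in m/s.
- arm.move_j(angles): joint-space move.
- arm.move_gripper(opening, effort=None): opening from 0.0 (shut) to 1.0 (fully open); effort is the grip in N (None keeps the last); returns when the fingers have stopped.
- arm.pause(seconds).
- arm.ik(position, orientation): joint angles nearest the present ones, or None.
- snapshot(name): name is "side" or "top" or "wrist"; returns the picture (384x512x3 uint8, blue, green, red); there is no depth.
- camera_info(name): a dict with "fx", "fy", "cx", "cy" (pixels), "R" (3x3) and "t" (3): a world point X has camera coordinates R X + t; the wrist camera has in their place "T_tool_cam" (4x4, takes a point from camera to tool coordinates, whose origin is the TCP and whose axes are the flange's). Camera axes: x right, y down, z forward; pixel columns grow to the right and rows downward; lengths in m; the calibration is good to about 2 mm. A picture is of the moment at which its call begins: read the wrist's pose just before it. camera_info takes no time and is no camera call.
A pose or a line that the arm cannot do raises arm.MotionError and nothing moves.
- ticket.finish_job(): hands the job in; it is judged then, once.
Readings, each from a call of its own:
- arm.read_time(): time.
- arm.read_joint_positions(): joint angles.
- arm.read_dq(): joint speeds.
- arm.read_effort(): joint torques, N m.
- arm.read_tool_pos(): TCP position.
- arm.read_eef_rot(): TCP orientation.
- arm.read_ft_force(): force on the tool from outside, world axes, zero at the start.
- arm.read_wrist_torque(): the same for the moment, N m.
- arm.read_opening(): opening from 0.0 (shut) to 1.0 (fully open).
- arm.read_finger_force(): force on a finger pad.
Only numpy, scipy, OpenCV 4.12 (cv2) and the standard library are available. Lean on these libraries where they do the work, as an engineer would, in place of code of your own. Each camera call takes 0.05 s, during which the arm holds its last target. There are 200 camera calls.

### The job

The egg cup with the boiled egg stands off centre on the little round marble stand. Nudge it with light touches of the fingertips, without gripping or lifting it, until its foot sits in the middle of the stand's top with an even margin all round; the egg stays in the cup and the cup stays upright on the stand throughout. Leave the stand and the things around it where they are.

Things in the scene. Friction and masses are not known exactly. Their poses are not given: they have to be found in the camera images.
- egg_stand: small round marble stand, loose, 0.85 kg, standing on the worktop. Waisted body on an 80 mm foot, with a flat round top plate of 84 mm diameter (11 mm thick). Height 40 mm. Origin: centre of its underside; z is its axis, pointing up. A thin dark circle of 52 mm diameter is turned into the top, concentric with it.
- stand_top (a point): the centre of the stand's top face, 40 mm above the stand's origin
- egg_cup: white glazed egg cup, about 85 g, upright but well off centre on the stand. 58 mm tall; round foot 45.5 mm wide (lowest 5 mm, then tapering in to a waist 30 mm up), rim 52 mm wide. Origin: centre of its underside; z is its axis, up. It slides easily on the stone (friction about 0.3, under 1 N) and stops when the push stops; pushed low on the foot it does not rock.
- egg: boiled brown egg, 55 g, sitting loose in the cup, blunt end down, 41 mm wide and 54 mm long. Origin: the middle of its lower end, 32 mm above the cup's origin; its top stands 86 mm above the stand's top face and it can rock or fall out.
- teaspoon: bystander, loose: steel teaspoon lying on the worktop, 130x26x11 mm; origin under its middle
- spice_jar: bystander, loose: spice jar with a black cap, 41 mm across, 105 mm tall; origin: centre of its underside
- salt_shaker: bystander, loose: clear salt shaker with a domed top, 44 mm across, 90 mm tall; origin: centre of its underside
- small_pot: bystander, loose: low round pot with a wooden-looking screw lid, 62 mm across, 35 mm tall; origin: centre of its underside
- tin: bystander, loose: short food tin, 75 mm across, 66 mm tall; origin: centre of its underside
- mug: bystander, loose: dotted mug, 82 mm across, 114 mm with its handle, 91 mm tall; origin: under the middle of mug and handle together
- jam_pot: bystander, loose: low round pot with a grey screw lid, 69 mm across, 41 mm tall; origin: centre of its underside
Mind the look-alikes: they are no part of the job. Leave any green look-alike of the egg_cup alone.

How it is judged:
By the outcome, as a careful person would: the job done as asked, in the order asked, and still so for the second after the job is handed in, with the robot touching nothing.
It also fails if it takes over 51 s, if anything falls off the work surface, if the arm or the gripper's body presses on something with over 40 N, if the wrist force passes 120 N, or if a joint passes its speed limit or range.

## Working session

There is one attempt and no reset: what is moved stays moved. The work goes in short steps, each a Python script; the robot and the scene stay as the last script left them, time stands still between calls to the robot, and variables do not carry over. Pictures are saved under pics/ and viewed, at most 12 in all, crops included, and the job is handed in when it is done.

```bash
ls; mkdir -p pics
python3 - <<'E'
from station import arm, snapshot, camera_info
import cv2, numpy as np
a=snapshot("top"); b=snapshot("side")
cv2.imwrite("pics/top0.png",a); cv2.imwrite("pics/side0.png",b)
np.set_printoptions(precision=4,suppress=True)
for n in("top","side","wrist"): print(n,camera_info(n))
print(arm.read_time(),arm.read_tool_pos(),arm.read_eef_rot())
E
```

```text
pics
top {'fx': 439.368777489581, 'fy': 439.368777489581, 'cx': 248.88462015554214, 'cy': 189.50622501574483, 'R': array([[ 0.0076, -1.    ,  0.0001],
       [-0.9906, -0.0075, -0.1365],
       [ 0.1365,  0.001 , -0.9906]]), 't': array([-0.085 ,  0.6038,  1.0767])}
side {'fx': 398.5339264582908, 'fy': 398.5339264582908, 'cx': 256.44639567221617, 'cy': 199.65870904729024, 'R': array([[ 0.7557, -0.6547,  0.016 ],
       [-0.3793, -0.4575, -0.8043],
       [ 0.5339,  0.6017, -0.594 ]]), 't': array([-0.5144,  0.2371,  0.957 ])}
wrist {'fx': 341.890658468639, 'fy': 341.890658468639, 'cx': 257.55461064857485, 'cy': 196.55110486653794, 'T_tool_cam': array([[ 0.0014, -0.9458, -0.3247,  0.0849],
       [ 1.    ,  0.0015, -0.0003, -0.0013],
       [ 0.0008, -0.3247,  0.9458, -0.0689],
       [ 0.    ,  0.    ,  0.    ,  1.    ]])}
0.1 [0.2165 0.6123 0.3028] [ 0.169   0.9856 -0.0012 -0.0002]
```

View pics/top0.png

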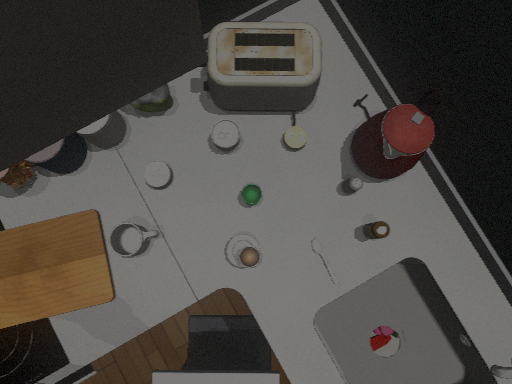

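View pics/side0.png

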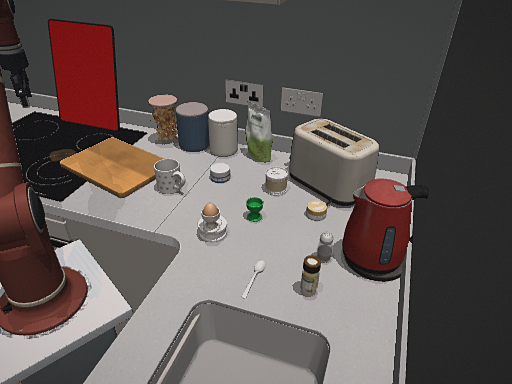

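Top view: the white cup with the brown egg is at (249,257) on the marble stand at about (243,250). The green look-alike is at (251,194). The side view agrees, with the egg at (210,212) and the green cup at (255,208). The white cup holding the egg is the one meant, so I'll confirm it with an enlarged crop.

```bash
cat > h.py <<'E'
from station import arm, snapshot, camera_info
import cv2, numpy as np
from scipy.spatial.transform import Rotation as Rn
np.set_printoptions(precision=4,suppress=True)
def cam(name,tcp=None,q=None):
    """fx,fy,cx,cy, camera centre, R_world_from_cam"""
    c=camera_info(name); K=[c[k] for k in("fx","fy","cx","cy")]
    if name=="wrist":
        Rt=Rn.from_quat(q).as_matrix(); T=np.array(c["T_tool_cam"])
        return K,Rt@T[:3,3]+np.array(tcp),Rt@T[:3,:3]
    R=np.array(c["R"]); return K,-R.T@np.array(c["t"]),R.T
def ray(cm,u,v,z):
    (fx,fy,cx,cy),o,R=cm; d=R@np.array([(u-cx)/fx,(v-cy)/fy,1]); return o+d*(z-o[2])/d[2]
def proj(cm,X):
    (fx,fy,cx,cy),o,R=cm; p=R.T@(np.array(X)-o); return np.array([fx*p[0]/p[2]+cx,fy*p[1]/p[2]+cy])
E
python3 - <<'E'
from h import *
a=cv2.imread("pics/top0.png"); b=cv2.imread("pics/side0.png")
g=lambda i,u,v:cv2.resize(i[v-35:v+35,u-35:u+35],(400,400),interpolation=cv2.INTER_CUBIC)
cv2.imwrite("pics/crop0.png",np.clip(np.hstack([g(a,247,245),g(b,222,215)])*1.3,0,255).astype(np.uint8))
ct,cs=cam("top"),cam("side")
print("stand",ray(ct,243,250,.04),"egg mid",ray(ct,249,257,.1),"side stand",ray(cs,212,228,.04),"green",ray(ct,251,194,.05), "jam/pots",[ray(ct,*p,.04)[:2] for p in((158,175),(225,135),(295,137),(352,184),(322,260),(380,229),(128,240))])
from math import pi
print(proj(cs,[.4,.0,.04]))
E
```

```text
stand [ 0.4518 -0.0669  0.04  ] egg mid [ 0.4356 -0.082   0.1   ] side stand [ 0.4385 -0.0888  0.04  ] green [ 0.5918 -0.0858  0.05  ] jam/pots [array([0.6403, 0.1525]), array([ 0.7468, -0.0174]), array([ 0.7428, -0.1988]), array([ 0.6208, -0.3435]), array([ 0.4286, -0.264 ]), array([ 0.5068, -0.4112]), array([0.4745, 0.2218])]
[182.968  218.1484]
```

View pics/crop0.png

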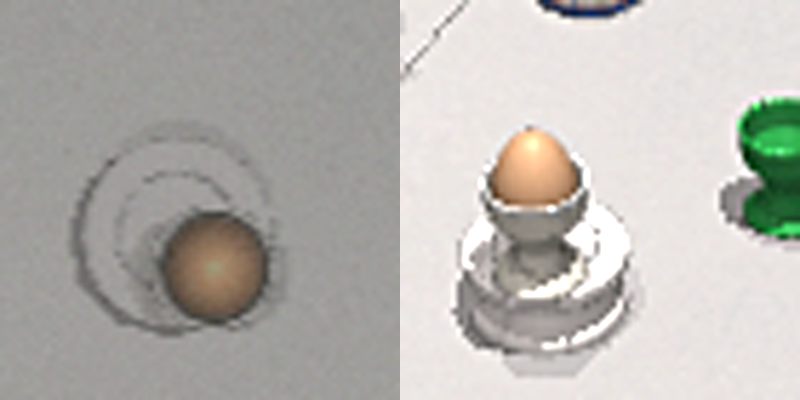

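The crop confirms it: white cup with the egg on the ringed marble stand, off towards the robot and to the right (−x, −y). Next I'll move the wrist camera over it and check reach for pushes with the fingers tilted, since the body would hit the tall egg if the tool were vertical.

```bash
cat >> h.py <<'E'
def ori(az,pitch=0,s=1):
    "fingers down, leaning so tips point towards az by pitch; tool x = s*az direction"
    d=np.array([np.cos(az),np.sin(az),0]); z=np.array([0,0,-np.cos(pitch)])+d*np.sin(pitch)
    x=s*d-z*(z@(s*d)); x/=np.linalg.norm(x)
    return Rn.from_matrix(np.c_[x,np.cross(z,x),z]).as_quat()
def look(name):
    p,q=np.array(arm.read_tool_pos()),np.array(arm.read_eef_rot()); im=snapshot("wrist")
    cv2.imwrite("pics/%s.png"%name,im); np.savez("pics/%s.npz"%name,p=p,q=q); return im,p,q
E
python3 - <<'E'
from h import *
D=np.deg2rad
C=np.array([.437,-.08])
for az in (0,20,43,60,90):
  for P in (15,20,25):
    for s in (1,-1):
      d=np.array([np.cos(D(az)),np.sin(D(az))])
      q=ori(D(az),D(P),s); R=Rn.from_quat(q).as_matrix()
      tip=np.r_[C-.045*d,.045]; p=tip-R[:,2]*.075
      j=arm.ik(p.tolist(),q.tolist())
      print(az,P,s,p, "-" if j is None else np.array(j))
best=None
for z in(.26,.24,.28):
  for az in range(0,360,30):
    j=arm.ik([.452,-.067,z],ori(D(az)).tolist())
    if j is not None: print("look",z,az,np.array(j))
print(arm.read_time(), arm.read_ft_force())
E
```

```text
0 15 1 [ 0.3726 -0.08    0.1174] -
0 15 -1 [ 0.3726 -0.08    0.1174] -
0 20 1 [ 0.3663 -0.08    0.1155] -
0 20 -1 [ 0.3663 -0.08    0.1155] -
0 25 1 [ 0.3603 -0.08    0.113 ] -
0 25 -1 [ 0.3603 -0.08    0.113 ] -
20 15 1 [ 0.3765 -0.102   0.1174] -
20 15 -1 [ 0.3765 -0.102   0.1174] -
20 20 1 [ 0.3706 -0.1042  0.1155] -
20 20 -1 [ 0.3706 -0.1042  0.1155] -
20 25 1 [ 0.3649 -0.1062  0.113 ] -
20 25 -1 [ 0.3649 -0.1062  0.113 ] -
43 15 1 [ 0.3899 -0.1239  0.1174] [ 0.6922  0.6391 -0.4417  2.339   0.2814  0.0923 -0.7536]
43 15 -1 [ 0.3899 -0.1239  0.1174] [ 0.7161  0.6456 -0.4774  2.3384  0.4944  0.102   2.1737]
43 20 1 [ 0.3853 -0.1282  0.1155] [ 0.8256  0.6784 -0.5516  2.3643  0.5297  0.0336 -0.9449]
43 20 -1 [ 0.3853 -0.1282  0.1155] [ 0.8198  0.6763 -0.5427  2.3644  0.3636  0.0308  2.3631]
43 25 1 [ 0.3809 -0.1323  0.113 ] [ 1.0001  0.7562 -0.7328  2.3849  1.8537  0.0731 -2.2085]
43 25 -1 [ 0.3809 -0.1323  0.113 ] [ 1.0001  0.7562 -0.7328  2.3849  1.8537  0.0731  0.9331]
60 15 1 [ 0.4048 -0.1358  0.1174] [ 0.705   0.658  -0.427   2.2443 -0.01    0.2419 -0.149 ]
60 15 -1 [ 0.4048 -0.
[... 2903 characters left out ...]
0.3619  0.8445 -0.018 ]
look 0.28 90 [-0.3097  0.3921  0.5653  2.001  -0.2824  0.8249  0.415 ]
look 0.28 120 [-0.2151  0.3731  0.4292  1.9985 -0.2105  0.8123  0.8574]
look 0.28 150 [-0.1598  0.3652  0.3518  1.9969 -0.1712  0.8075  1.3367]
look 0.28 180 [-0.0777  0.3568  0.2389  1.9946 -0.1152  0.8028  1.7977]
look 0.28 210 [ 0.0304  0.3513  0.0926  1.9915 -0.0443  0.8007  2.2427]
look 0.28 240 [ 0.1137  0.3509 -0.0193  1.9891  0.0093  0.8017  2.7071]
look 0.28 270 [-0.6351  0.5723  1.1372  2.0086 -0.6365  0.9734 -2.3153]
look 0.28 300 [-0.6351  0.5723  1.1372  2.0086 -0.6365  0.9734 -1.7917]
look 0.28 330 [-0.6351  0.5723  1.1372  2.0086 -0.6365  0.9734 -1.2681]
0.1 [ 0.6639 -0.0459 -0.5842]
```

Run:
```python
from h import *
D=np.deg2rad
arm.movep([.445,-.073,.26],ori(D(60)).tolist())
print(arm.read_time()); arm.move_gripper(0.0); im,p,q=look("w1"); print(p,arm.read_time(),arm.read_opening(),arm.read_ft_force())
```

```text
2.6667
[ 0.445 -0.073  0.26 ] 3.4833 0.001620448107105313 [ 0.8193 -0.3455  0.0719]
```

View pics/w1.png

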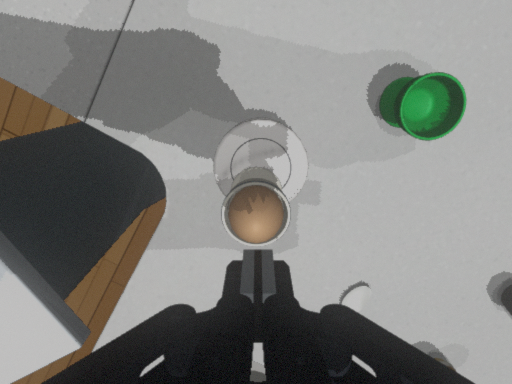

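The wrist view shows the stand top spanning columns 214–309 with its dark ring at (231–291, from row 138). The cup rim spans (222–290, 180–245) with the egg inside, and the green cup is at (425,105). Next I'll fit circles of known radius to the back-projected edge points.

```bash
cat >> h.py <<'E'
from scipy.optimize import least_squares
def fit(cm,E,c0,r,z,gates=(.006,.004,.0025,.0015)):
    "centre of a circle of known radius r at height z from edge pixels; robust"
    v,u=np.nonzero(E); P=np.array([ray(cm,a,b,z)[:2] for a,b in zip(u,v)]); c=np.array(c0,float)
    for g in gates:
        e=np.hypot(*(P-c).T)-r; Q=P[abs(e)<g]
        c=least_squares(lambda x:np.hypot(*(Q-x).T)-r,c,loss="soft_l1",f_scale=.0005).x
    e=np.hypot(*(Q-c).T)-r
    return c,len(Q),np.sqrt((e**2).mean())
def draw(im,cm,c,r,z,col,k):
    pts=[proj(cm,[c[0]+r*np.cos(t),c[1]+r*np.sin(t),z]) for t in np.linspace(0,6.283,73)]
    for x,y in pts[::2]: cv2.circle(im,(int((x+.5)*k[2]-k[0]*k[2]),int((y+.5)*k[2]-k[1]*k[2])),1,col,-1)
def measure(name,stand0,cup0):
    im=cv2.imread("pics/%s.png"%name); f=np.load("pics/%s.npz"%name); cm=cam("wrist",f["p"],f["q"])
    g=cv2.GaussianBlur(cv2.cvtColor(im,cv2.COLOR_BGR2GRAY),(0,0),.7)
    E=cv2.Canny(g,15,40); 
    bh=cv2.morphologyEx(g,cv2.MORPH_BLACKHAT,np.ones((5,5),np.uint8))>12
    s=fit(cm,bh,stand0,.026,.0400); o=fit(cm,E,stand0,.042,.0395); c=fit(cm,E,cup0,.026,.098)
    u0,v0=(proj(cm,[*stand0,.06])-75).astype(int); k=(u0,v0,4)
    big=cv2.resize(im[v0:v0+150,u0:u0+150],(600,600),interpolation=cv2.INTER_CUBIC)
    draw(big,cm,s[0],.026,.04,(0,0,255),k); draw(big,cm,o[0],.042,.0395,(255,0,0),k); draw(big,cm,c[0],.026,.098,(0,200,0),k)
    cv2.imwrite("pics/%s_fit.png"%name,big); print("ring",s,"\nouter",o,"\ncup",c,"\nd",s[0]-c[0]); return s[0],c[0]
E
python3 - <<'E'
from h import *
f=np.load("pics/w1.npz"); cm=cam("wrist",f["p"],f["q"])
s0,c0=ray(cm,261,167,.04)[:2],ray(cm,256,212,.098)[:2]; print(s0,c0)
measure("w1",s0,c0)
E
```

```text
[ 0.4518 -0.0655] [ 0.4388 -0.0799]
ring (array([ 0.451 , -0.0661]), 307, np.float64(0.0006097971236370421)) 
outer (array([ 0.451 , -0.0671]), 255, np.float64(0.0008675113962111518)) 
cup (array([ 0.4389, -0.0803]), 246, np.float64(0.0008532808972645443)) 
d [0.0121 0.0142]
```

View pics/w1_fit.png

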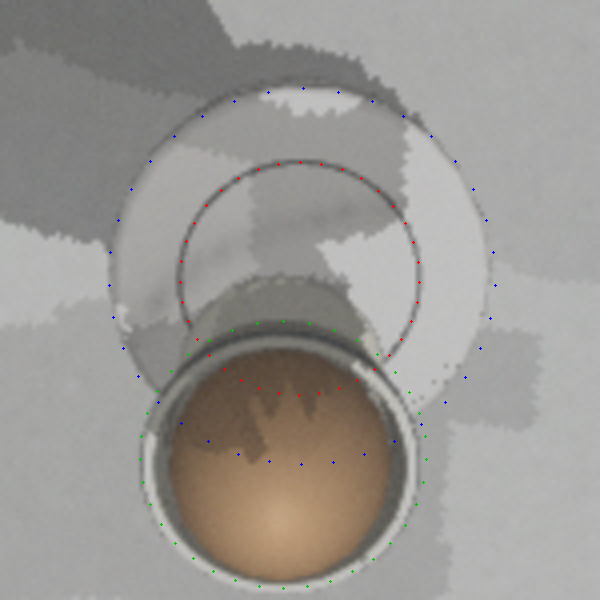

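The stand's ring and outer edge fit well, centre (0.451, −0.0664). The cup rim fit is slightly large, so the cup is near (0.4385, −0.0808), about 19 mm off at azimuth 49°. Next comes the first push, low on the foot, stopping short of centre.

```bash
cat >> h.py <<'E'
PITCH=np.deg2rad(20); ZF=.050   # height of the fingers' front lower corner
def tcp_for(front,az,z=ZF):
    "TCP so that the front lower corner (tool x=+11 mm, z=73 mm) stands at front (xy), height z"
    q=ori(az,PITCH); R=Rn.from_quat(q).as_matrix()
    return np.r_[front,z]-R@np.array([.011,0,.073]),q
def push(S,az,start,stop,v=.015,up=.09):
    "front corner moves along az from start to stop, distances behind point S"
    d=np.array([np.cos(az),np.sin(az)]); S=np.array(S)
    a,q=tcp_for(S-start*d,az); b,_=tcp_for(S-stop*d,az); h=a+[0,0,up]
    J=[arm.ik(x.tolist(),q.tolist()) for x in(h,a,b)]
    if any(j is None for j in J): print("ik",J); return False
    print(np.array(J)); arm.movep(h.tolist(),q.tolist()); arm.line_to(a.tolist(),velocity=.06)
    print("down",arm.read_time(),arm.read_tool_pos()-a,arm.read_ft_force()); arm.line_to(b.tolist(),velocity=v)
    print("pushed",arm.read_time(),arm.read_tool_pos()-b,arm.read_ft_force())
    arm.line_to(a.tolist(),velocity=.05); arm.line_to(h.tolist(),velocity=.12); return True
E
python3 - <<'E'
from h import *
S=[.451,-.0664]; az=np.deg2rad(49)
if push(S,az,.052,.026):
    arm.movep([.445,-.073,.26],ori(np.deg2rad(60)).tolist()); look("w2"); print(arm.read_time())
    cv2.imwrite("pics/side2.png",snapshot("side"))
    measure("w2",S,[.449,-.069])
E
```

```text
[[ 0.1979  0.443   0.3591  2.2647 -0.9607  0.616   0.6483]
 [ 0.5328  0.6312 -0.1079  2.3268 -1.2547  0.2872  0.9621]
 [ 0.4605  0.6336 -0.0948  2.3111 -1.2833  0.2857  0.9275]]
down 5.8083 [0.0001 0.     0.0002] [-0.6856 -0.3457  0.058 ]
pushed 7.6917 [-0. -0. -0.] [ 0.1138 -0.5877  0.3022]
10.0083
ring (array([ 0.4509, -0.0661]), 278, np.float64(0.000605897342654315)) 
outer (array([ 0.4501, -0.0671]), 240, np.float64(0.0007502532358123531)) 
cup (array([ 0.4482, -0.0684]), 261, np.float64(0.0008284715929248235)) 
d [0.0027 0.0022]
```

```bash
ls pics
```

```text
crop0.png
side0.png
side2.png
top0.png
w1.npz
w1.png
w1_fit.png
w2.npz
w2.png
w2_fit.png
```

View pics/w2_fit.png

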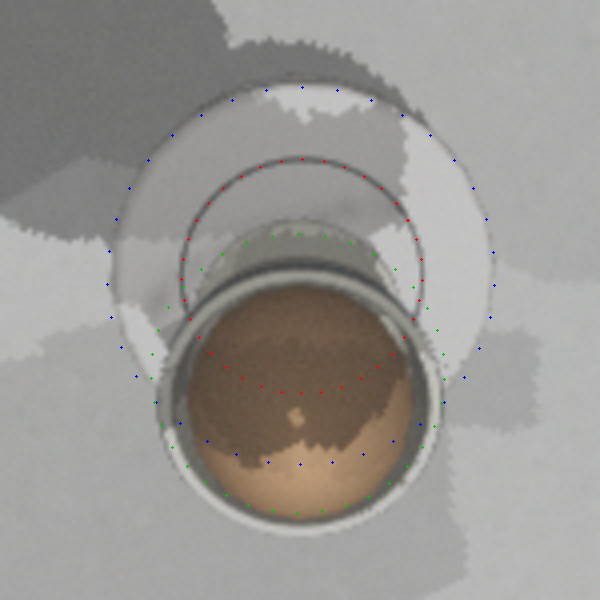

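The stand hasn't moved. The green fit slipped onto the foot: the rim really spans crop cols 158–442 and rows 265–535, centre (300,400). I'll refit from that start.

```bash
cat >> h.py <<'E'
def cupfit(name,stand0,uvbig):
    "rim fit started from the rim centre seen in the *_fit crop (4x)"
    im=cv2.imread("pics/%s.png"%name); f=np.load("pics/%s.npz"%name); cm=cam("wrist",f["p"],f["q"])
    u0,v0=(proj(cm,[*stand0,.06])-75).astype(int)
    c0=ray(cm,u0+uvbig[0]/4-.5,v0+uvbig[1]/4-.5,.0978)[:2]
    g=cv2.GaussianBlur(cv2.cvtColor(im,cv2.COLOR_BGR2GRAY),(0,0),.7)
    E=cv2.Canny(g,15,40); c=fit(cm,E,c0,.026,.0975,(.002,.0015,.001))
    print("seen",c0,"fit",c); return c0,c[0]
E
python3 - <<'E'
from h import *
S=[.451,-.0664]
cupfit("w1",S,(281,460.5)); cupfit("w2",S,(300,400))
E
```

```text
seen [ 0.4374 -0.0806] fit (array([ 0.438 , -0.0805]), 182, np.float64(0.0005749257949877269))
seen [ 0.4465 -0.072 ] fit (array([ 0.4462, -0.0725]), 207, np.float64(0.0004783876508953713))
```

The cup is at (0.4463, −0.0722), 7.5 mm short along 51°, and contact is 18.5 mm behind its axis. The second touch is next, followed by two views from different headings.

Run:
```python
from h import *
S=[.451,-.0664]; az=np.deg2rad(51.5)
if push(S,az,.034,.0190,v=.012):
    arm.movep([.449,-.069,.27],ori(np.deg2rad(60)).tolist()); look("w3")
    arm.movep([.449,-.069,.27],ori(np.deg2rad(180)).tolist()); look("w4"); print(arm.read_time())
    for n in("w3","w4"): print(n); measure(n,S,[.4505,-.067])
    a,b=cv2.imread("pics/w3_fit.png"),cv2.imread("pics/w4_fit.png")
    cv2.imwrite("pics/w34.png",cv2.resize(np.hstack([a,b])[100:],(800,333),interpolation=cv2.INTER_AREA))
```

```text
[[ 0.2987  0.4377  0.1645  2.2349 -0.8496  0.5584  0.5234]
 [ 0.5839  0.6443 -0.24    2.2967 -1.0282  0.225   0.7332]
 [ 0.5475  0.646  -0.2393  2.2881 -1.0388  0.2195  0.7088]]
down 12.3583 [ 0.0001 -0.      0.0002] [-0.0455  0.2617 -0.4735]
pushed 13.7583 [-0.  0. -0.] [-0.5996  0.5777 -0.3558]
17.45
w3
ring (array([ 0.4524, -0.0632]), 218, np.float64(0.0006183653814556008)) 
outer (array([ 0.4519, -0.0643]), 240, np.float64(0.0007627838770928484)) 
cup (array([ 0.4526, -0.0646]), 234, np.float64(0.0005815242023276072)) 
d [-0.0002  0.0014]
w4
ring (array([ 0.4503, -0.0661]), 142, np.float64(0.0005138160451172988)) 
outer (array([ 0.4512, -0.0665]), 266, np.float64(0.0007556530322069864)) 
cup (array([ 0.4482, -0.0686]), 240, np.float64(0.000890873968359506)) 
d [0.0021 0.0024]
```

View pics/w34.png

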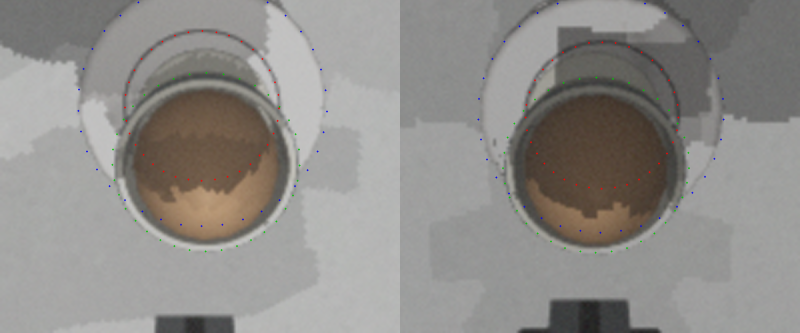

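In w3 the stand fits about 3 mm away from where w1 and w2 put it. To tell a moved stand from camera pose error, I'll check the green cup in the same frames and the stand in the fixed side camera.

Run:
```python
from h import *
for n in("w1","w2","w3","w4"):
    im=cv2.imread("pics/%s.png"%n); f=np.load("pics/%s.npz"%n); cm=cam("wrist",f["p"],f["q"])
    m=((im[...,1].astype(int)-im[...,2]>40)&(im[...,1]>60)).astype(np.uint8); m=cv2.morphologyEx(m,cv2.MORPH_OPEN,np.ones((3,3)))
    k,l,st,ce=cv2.connectedComponentsWithStats(m); i=1+np.argmax(st[1:,4]); print(n,st[i],ray(cm,*ce[i],.05),f["p"],f["q"])
s=snapshot("side"); cv2.imwrite("pics/side4.png",s)
g=lambda i:cv2.resize(i[185:255,180:250],(400,400),interpolation=cv2.INTER_CUBIC)
cv2.imwrite("pics/scmp.png",np.hstack([g(cv2.imread("pics/side2.png")),g(s)]))
gr=lambda i:cv2.cvtColor(i,cv2.COLOR_BGR2GRAY).astype(np.float32)
for n in("side2","side0"):
    # stand foot region only, below the cup foot
    print(n,cv2.phaseCorrelate(gr(cv2.imread("pics/side0.png"))[226:250,185:240].copy(),gr(s if n=="side0" else cv2.imread("pics/side2.png"))[226:250,185:240].copy(),cv2.createHanningWindow((55,24),cv2.CV_32F)))
```

```text
w1 [ 400   73   66   67 2507] [ 0.5929 -0.0815  0.05  ] [ 0.445 -0.073  0.26 ] [0.866 0.5   0.    0.   ]
w2 [ 402   72   67   67 2547] [ 0.5929 -0.0815  0.05  ] [ 0.4439 -0.0732  0.259 ] [ 0.8662  0.4997 -0.0009 -0.001 ]
w3 [ 395   80   64   64 2276] [ 0.5927 -0.0808  0.05  ] [ 0.448  -0.069   0.2689] [ 0.8661  0.4999 -0.0009 -0.001 ]Traceback (most recent call last):
  File "<stdin>", line 5, in <module>
    return _wrapfunc(a, 'argmax', axis=axis, out=out, **kwds)
    return bound(*args, **kwds)
ValueError: attempt to get argmax of an empty sequence
```

Run:
```python
from h import *
s=snapshot("side"); cv2.imwrite("pics/side4.png",s)
g=lambda i:cv2.resize(i[185:255,180:250],(400,400),interpolation=cv2.INTER_CUBIC)
cv2.imwrite("pics/scmp.png",np.hstack([g(cv2.imread("pics/side2.png")),g(s)]))
gr=lambda i:cv2.cvtColor(i,cv2.COLOR_BGR2GRAY).astype(np.float32)
w=cv2.createHanningWindow((55,24),cv2.CV_32F)
a=[gr(i)[226:250,185:240].copy() for i in(cv2.imread("pics/side0.png"),cv2.imread("pics/side2.png"),s)]
print([cv2.phaseCorrelate(a[0],x,w) for x in a[1:]])
cs=cam("side"); print("px per mm along 51deg:",proj(cs,[.451+.0063,-.066+.0077,.0])-proj(cs,[.451,-.066,0]),"per 10mm")
```

```text
[((0.42979567036347177, 0.18403905634822593), 0.7142875658141242), ((0.19691149776026506, -0.02642136601763312), 0.8571237554152806)]
px per mm along 51deg: [ 0.2118 -2.2477] per 10mm
```

View pics/scmp.png

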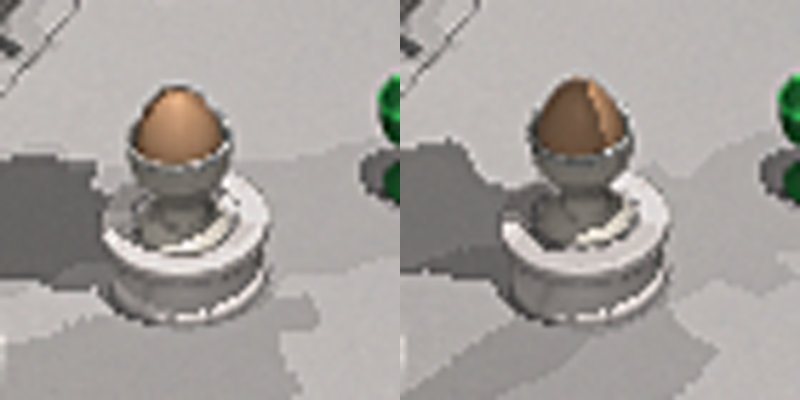

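The side view shows the stand unmoved, with its left edge and base at the same pixels, and the egg upright. The earlier looks were taken while the arm was still settling, so I'll retake both settled and fit the cup from the rim centres.

Run:
```python
from h import *
S=[.451,-.0664]
print("w3"); cupfit("w3",S,(312,343)); print("w4"); cupfit("w4",S,(295.5,347))
arm.pause(.4); look("w5"); arm.movep([.449,-.069,.27],ori(np.deg2rad(60)).tolist()); arm.pause(.6); look("w6"); print(arm.read_time())
for n,uv in(("w5",(295.5,347)),("w6",(312,343))):
    print(n,np.load("pics/%s.npz"%n)["p"]); s,_=measure(n,S,[.4505,-.067]); c0,c=cupfit(n,S,uv); print("ring-cup",s-c)
    im=cv2.imread("pics/%s_fit.png"%n); f=np.load("pics/%s.npz"%n); cm=cam("wrist",f["p"],f["q"]); u0,v0=(proj(cm,[*S,.06])-75).astype(int)
    draw(im,cm,c,.026,.0975,(0,255,255),(u0,v0,4)); draw(im,cm,c,.02275,.043,(255,0,255),(u0,v0,4)); cv2.imwrite("pics/%s_fit.png"%n,im)
a,b=cv2.imread("pics/w5_fit.png"),cv2.imread("pics/w6_fit.png")
cv2.imwrite("pics/w56.png",np.hstack([a[40:540,100:500],b[40:540,100:500]]))
```

```text
w3
seen [ 0.4535 -0.0641] fit (array([ 0.4525, -0.0647]), 212, np.float64(0.0004472685145723541))
w4
seen [ 0.4473 -0.0683] fit (array([ 0.4476, -0.0682]), 156, np.float64(0.0006519323667382469))
20.1667
w5 [ 0.449  -0.0689  0.27  ]
ring (array([ 0.4537, -0.066 ]), 127, np.float64(0.0005033118237425431)) 
outer (array([ 0.4527, -0.0671]), 250, np.float64(0.000886630387440165)) 
cup (array([ 0.4507, -0.0669]), 234, np.float64(0.0007904267763999173)) 
d [0.0031 0.0009]
seen [ 0.4479 -0.0683] fit (array([ 0.4476, -0.0685]), 138, np.float64(0.0005644260963249724))
ring-cup [0.0061 0.0025]
w6 [ 0.449 -0.069  0.27 ]
ring (array([ 0.4509, -0.066 ]), 212, np.float64(0.0005952587571776735)) 
outer (array([ 0.4503, -0.0672]), 233, np.float64(0.000762200732612987)) 
cup (array([ 0.4517, -0.0656]), 243, np.float64(0.0009301916208450118)) 
d [-0.0008 -0.0005]
seen [ 0.4541 -0.0644] fit (array([ 0.454 , -0.0642]), 177, np.float64(0.0005614488899474783))
ring-cup [-0.0031 -0.0018]
```

View pics/w56.png

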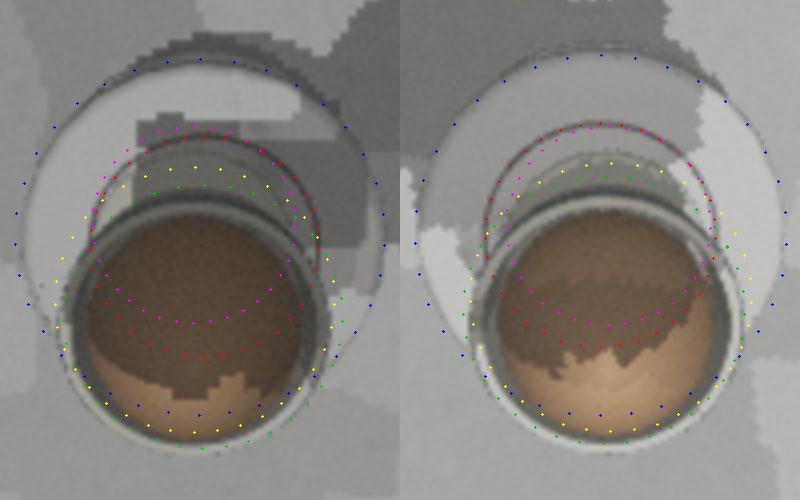

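The settled w6 view puts the stand at the original centre. Rim centres read off the panels are w6 crop (306,361) and w5 crop (296,359), so I'll refit from those with tight gates.

Run:
```python
from h import *
S=[.451,-.0664]
for n,uv,ring in(("w5",(296,359),(.4537,-.066)),("w6",(306,361),(.4509,-.066))):
    print(n); c0,c=cupfit(n,S,uv); print("ring-cup seen",np.array(ring)-c0,"fit",ring-c)
    # foot far edge: brightness profile along image column through the ring centre
    im=cv2.imread("pics/%s.png"%n); f=np.load("pics/%s.npz"%n); cm=cam("wrist",f["p"],f["q"])
    az=np.deg2rad(180 if n=="w5" else 60); d=np.array([np.cos(az),np.sin(az)])
    g=cv2.GaussianBlur(cv2.cvtColor(im,cv2.COLOR_BGR2GRAY),(0,0),.6).astype(np.float32)
    for lat in(-.006,0,.006):
        r=np.arange(.014,.030,.0005); P=[proj(cm,[*(np.array(ring)+x*d+lat*np.array([-d[1],d[0]])),.04]) for x in r]
        m=np.array(P,np.float32); v=cv2.remap(g,m[:,0].copy(),m[:,1].copy(),cv2.INTER_LINEAR).ravel(); print(lat,v.astype(int))
```

```text
w5
seen [ 0.4503 -0.0682] fit (array([ 0.4509, -0.0675]), 162, np.float64(0.000607602955110674))
ring-cup seen [0.0034 0.0022] fit [0.0028 0.0015]
-0.006 [ 92  94  96  96  96  97  97  96  96  97  95  93  91  90  91  93  95  95
  94  92  88  81  76  76  80  88  91  93  95  99 110 124]
0 [ 80  87  92  95  96  97  98  98  98  97  97  97  97  96  96  94  91  91
  93  93  94  91  86  78  76  77  83  91  95 101 111 126]
0.006 [82 89 94 96 97 97 97 97 98 99 99 98 98 97 95 93 91 92 94 91 88 82 78 77
 82 90 94 97 97 98 98 99]
w6
seen [ 0.4514 -0.0669] fit (array([ 0.4511, -0.0676]), 187, np.float64(0.00043223155072607015))
ring-cup seen [-0.0005  0.0009] fit [-0.0002  0.0016]
-0.006 [118 119 119 120 122 124 129 134 133 132 130 133 140 145 149 149 150 150
 148 145 138 128 121 116 129 141 147 150 150 151 151 151]
0 [118 118 118 118 120 122 126 130 133 135 133 135 141 145 148 149 150 150
 150 149 147 142 131 118 120 125 139 146 150 151 152 152]
0.006 [119 120 121 124 129 135 136 136 133 132 137 142 146 148 148 149 149 149
 147 144 135 124 118 114 129 141 148 151 151 151 151 151]
```

Comparing foot edge to ring in the same plane, which calibration doesn't affect, gives an offset of about (0, −3) mm. Correcting the rim offsets for camera bias agrees, and puts contact at about 16.7 mm. A light +y touch is next, then views from azimuths 90 and 180.

```bash
cat >> h.py <<'E'
def footcheck(name,az,ring):
    "edge profiles along the viewing azimuth, from the ring centre, in the stand's top plane"
    im=cv2.imread("pics/%s.png"%name); f=np.load("pics/%s.npz"%name); cm=cam("wrist",f["p"],f["q"])
    d=np.array([np.cos(az),np.sin(az)]); n=np.array([-d[1],d[0]])
    g=cv2.GaussianBlur(cv2.cvtColor(im,cv2.COLOR_BGR2GRAY),(0,0),.6).astype(np.float32); r=np.arange(.016,.0285,.0005)
    for lat in(-.008,-.004,0,.004,.008):
        m=np.array([proj(cm,[*(np.array(ring)+x*d+lat*n),.04]) for x in r],np.float32)
        print(lat,cv2.remap(g,m[:,0].copy(),m[:,1].copy(),cv2.INTER_LINEAR).ravel().astype(int),"expect foot %.4f ring %.4f"%(np.sqrt(.02275**2-lat**2),np.sqrt(.026**2-lat**2)))
def looks(S,tags):
    for t,az in tags:
        arm.movep([.449,-.069,.27],ori(np.deg2rad(az)).tolist()); arm.pause(.5); look(t)
    print(arm.read_time())
    for t,az in tags: print(t); s,_=measure(t,S,S); footcheck(t,np.deg2rad(az),s)
    cv2.imwrite("pics/%s_pair.png"%tags[0][0],np.hstack([cv2.imread("pics/%s_fit.png"%t)[40:540,100:500] for t,_ in tags]))
E
python3 - <<'E'
from h import *
S=[.4512,-.0664]
if push(S,np.deg2rad(88),.030,.0172,v=.012): looks(S,(("w7",90),("w8",180)))
E
```

```text
[[ 0.3379  0.5353  0.0881  1.9993 -0.5171  0.8147  0.7791]
 [ 0.4117  0.6941 -0.02    2.0573 -0.5791  0.5976  0.8763]
 [ 0.3932  0.6903 -0.0289  2.0705 -0.5901  0.5813  0.8638]]
down 22.7083 [ 0.0002 -0.      0.0003] [-0.2551 -0.0074 -0.5575]
pushed 23.925 [-0.     -0.0001 -0.    ] [ 0.4919  0.6428 -0.2875]
28.1
w7
ring (array([ 0.4514, -0.0633]), 176, np.float64(0.0005561986568315505)) 
outer (array([ 0.4518, -0.0645]), 268, np.float64(0.0007969156962547918)) 
cup (array([ 0.4517, -0.0625]), 248, np.float64(0.0007041954290761489)) 
d [-0.0002 -0.0007]
-0.008 [110 110 111 112 112 111 111 113 116 119 124 132 137 138 135 130 120 111
 115 122 132 139 142 143 143] expect foot 0.0213 ring 0.0247
-0.004 [110 112 112 112 114 118 125 129 132 129 126 125 127 134 138 140 136 131
 117 110 112 120 133 138 142] expect foot 0.0224 ring 0.0257
0 [107 110 111 112 114 116 119 120 122 121 120 122 126 133 137 139 137 134
 123 115 110 117 130 136 140] expect foot 0.0227 ring 0.0260
0.004 [110 112 112 114 117 122 127 129 130 127 124 123 126 133 137 139 135 129
 116 110 112 120 132 138 141] expect foot 0.
[... 296 characters left out ...]
13425799)) 
cup (array([ 0.4491, -0.0664]), 211, np.float64(0.0006300382187600926)) 
d [0.0011 0.0001]
-0.008 [ 97  97  97  97  96  95  94  92  89  88  89  90  90  90  90  84  79  77
  80  93 102 108 110 111 112] expect foot 0.0213 ring 0.0247
-0.004 [97 97 97 97 97 97 97 97 96 95 93 92 91 92 94 94 93 88 83 76 78 86 91 95
 98] expect foot 0.0224 ring 0.0257
0 [97 98 98 98 98 99 99 99 98 96 94 91 88 90 94 95 94 91 86 79 79 82 88 93
 97] expect foot 0.0227 ring 0.0260
0.004 [97 97 98 98 98 98 98 98 97 96 93 90 87 90 94 94 94 90 85 77 78 84 89 95
 97] expect foot 0.0224 ring 0.0257
0.008 [97 97 97 97 97 96 96 95 92 91 91 92 94 94 93 88 83 78 78 84 90 95 96 97
 96] expect foot 0.0213 ring 0.0247
```

View pics/w7_pair.png

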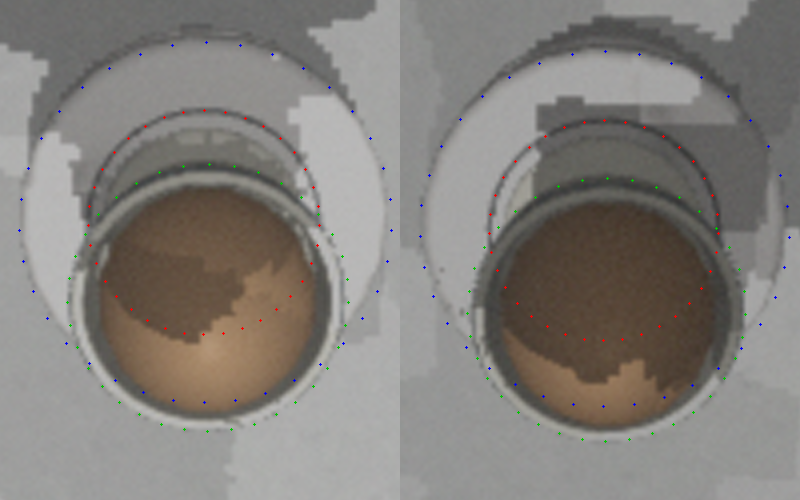

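Foot-to-ring gaps are 4.7 mm on the +y side and 3.7 mm on the −x side, so x is centred and y is 0.5–1.4 mm short. One last small +y touch, then I'll check.

Run:
```python
from h import *
S=[.4512,-.0664]
if push(S,np.deg2rad(90),.028,.0164,v=.01): looks(S,(("w9",90),("w10",180)))
```

```text
[[ 0.3     0.5414  0.1331  1.9902 -0.5318  0.8372  0.8235]
 [ 0.3865  0.6972  0.0066  2.0476 -0.5852  0.6181  0.9097]
 [ 0.3709  0.6933 -0.0028  2.0604 -0.5941  0.6028  0.8978]]
down 30.525 [ 0.0002 -0.      0.0003] [0.2594 0.1098 0.3625]
pushed 31.8333 [ 0.     -0.0002 -0.    ] [-0.164   0.6957  0.5824]
35.9833
w9
ring (array([ 0.4515, -0.0633]), 148, np.float64(0.0005552611523568464)) 
outer (array([ 0.4519, -0.0644]), 263, np.float64(0.0008155519860568663)) 
cup (array([ 0.4517, -0.0617]), 227, np.float64(0.0006825656259470184)) 
d [-0.0002 -0.0015]
-0.008 [108 110 110 110 111 113 115 118 122 121 122 127 132 136 134 130 121 112
 115 122 132 138 141 142 143] expect foot 0.0213 ring 0.0247
-0.004 [101 107 109 111 111 111 110 111 111 114 116 120 123 127 132 136 134 130
 118 112 114 122 133 138 142] expect foot 0.0224 ring 0.0257
0 [ 98 106 109 111 111 112 112 111 111 113 116 119 120 118 123 132 134 133
 122 114 110 116 129 136 141] expect foot 0.0227 ring 0.0260
0.004 [102 109 110 111 111 112 112 111 111 112 114 118 122 126 131 137 134 130
 117 110 111 119 131 136 140] expect foot 0.
[... 300 characters left out ...]
996736)) 
cup (array([ 0.4491, -0.0657]), 212, np.float64(0.0006938570287373924)) 
d [ 0.0012 -0.0005]
-0.008 [ 97  97  98  98  97  97  95  93  90  89  89  90  92  92  91  85  80  77
  78  92 102 109 111 112 113] expect foot 0.0213 ring 0.0247
-0.004 [97 97 97 97 97 98 98 98 96 95 93 91 91 92 94 95 95 90 85 78 78 86 91 94
 97] expect foot 0.0224 ring 0.0257
0 [97 96 96 96 97 97 97 97 97 95 92 89 88 89 92 93 93 91 88 82 80 82 87 93
 96] expect foot 0.0227 ring 0.0260
0.004 [98 98 97 96 96 96 96 97 95 94 90 88 88 90 93 95 96 92 87 79 78 84 90 95
 98] expect foot 0.0224 ring 0.0257
0.008 [98 98 98 98 97 95 93 91 90 90 92 94 94 94 93 88 83 77 76 84 90 93 96 97
 97] expect foot 0.0213 ring 0.0247
```

View pics/w9_pair.png

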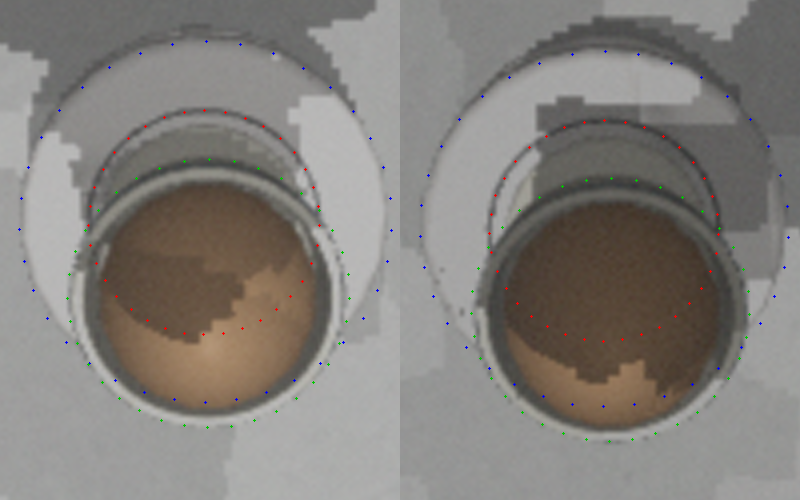

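The views show an even band between foot and ring: gaps of 3.4 mm (+y) and about 3.8 mm (−x), against 3.25 mm if centred. The egg is upright and the arm is clear, so I'm handing in.

```bash
python3 -c "
from station import ticket
print(ticket.finish_job())"
```

```text
the job is handed in; nothing more can be done
None
```

I handed the job in at about 36 s of the 51 s limit: by the last images the egg cup is centred on the stand to about half a millimetre, egg upright in the cup, stand not measurably moved, and the arm clear of everything.

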